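# Book in a delivery of reagent packs and load the rack

## Task

Two or three reagent packs have come in and stand on the black mat: take the barcode reader from its rest, read the sloping label of each pack where it stands, from left to right, holding the reader steady and square to the label at its focus distance for a good second, and then lay the reader back on its rest. Slide the rack's keeper open by its blue grip and, again from left to right, try each pack in a free lane, label towards the keeper: leave it there if it slides down to the floor of the lane; a pack that has swollen in transport binds between the walls, so do not force it but stand it upright in the red quarantine tray. Finally slide the keeper fully home; leave the brown bottle and the sample cup behind the work where they are.

Things in the scene. Friction and masses are not known exactly. Their poses are not given: they have to be found in the camera images.
- pack_left1: White reagent pack, blue cap, leftmost place (+y) of the mat; pack_left1 or pack_left2 is there, the other None (both if the place is empty). 0.13-0.21 kg. Origin: middle of underside; x to the rear, z up. Belly 100 (x) x 36 (y) x 40 (z) mm. Any may be sound or swollen: then the belly bulges to 45.5 mm wide at x = -30..30, z = 10..36 mm. Cap top z = 90 at x = 29. Upper part: see its label.
- pack_left2: White reagent pack, blue cap, leftmost place (+y) of the mat; pack_left2 or pack_left1 is there, the other None (both if the place is empty). 0.13-0.21 kg. Origin: middle of underside; x to the rear, z up. Belly 100 (x) x 36 (y) x 40 (z) mm. Any may be sound or swollen: then the belly bulges to 45.5 mm wide at x = -30..30, z = 10..36 mm. Cap top z = 90 at x = 29. Upper part: see its label.
- pack_mid1: White reagent pack, green cap, middle place of the mat; pack_mid1 or pack_mid2 is there, the other None (both if the place is empty). 0.13-0.21 kg. Origin: middle of underside; x to the rear, z up. Belly 100 (x) x 36 (y) x 40 (z) mm. Any may be sound or swollen: then the belly bulges to 45.5 mm wide at x = -30..30, z = 10..36 mm. Cap top z = 90 at x = 29. Upper part: see its label.
- pack_mid2: White reagent pack, green cap, middle place of the mat; pack_mid2 or pack_mid1 is there, the other None (both if the place is empty). 0.13-0.21 kg. Origin: middle of underside; x to the rear, z up. Belly 100 (x) x 36 (y) x 40 (z) mm. Any may be sound or swollen: then the belly bulges to 45.5 mm wide at x = -30..30, z = 10..36 mm. Cap top z = 90 at x = 29. Upper part: see its label.
- pack_right1: White reagent pack, orange cap, rightmost place (-y) of the mat; pack_right1 or pack_right2 is there, the other None (both if the place is empty). 0.13-0.21 kg. Origin: middle of underside; x to the rear, z up. Belly 100 (x) x 36 (y) x 40 (z) mm. Any may be sound or swollen: then the belly bulges to 45.5 mm wide at x = -30..30, z = 10..36 mm. Cap top z = 90 at x = 29. Upper part: see its label.
- pack_right2: White reagent pack, orange cap, rightmost place (-y) of the mat; pack_right2 or pack_right1 is there, the other None (both if the place is empty). 0.13-0.21 kg. Origin: middle of underside; x to the rear, z up. Belly 100 (x) x 36 (y) x 40 (z) mm. Any may be sound or swollen: then the belly bulges to 45.5 mm wide at x = -30..30, z = 10..36 mm. Cap top z = 90 at x = 29. Upper part: see its label.
- pack_left1_label (a point): Middle of the barcode label (42 x 21 mm) of pack_left1, at (-8, 0, 67) mm in the pack's frame, on the top of the 24 mm wide block over the belly, which slopes 30 deg down to the front (x = 12 to -28); z axis out of the label, (-0.5, 0, 0.87) in the pack. Grip the block across y where it is full height (x = 12..46, z = 40..78), best at x = 26, TCP z = 62. In front (x < -28) bare belly.
- pack_left2_label (a point): Middle of the barcode label (42 x 21 mm) of pack_left2, at (-8, 0, 67) mm in the pack's frame, on the top of the 24 mm wide block over the belly, which slopes 30 deg down to the front (x = 12 to -28); z axis out of the label, (-0.5, 0, 0.87) in the pack. Grip the block across y where it is full height (x = 12..46, z = 40..78), best at x = 26, TCP z = 62. In front (x < -28) bare belly.
- pack_mid1_label (a point): Middle of the barcode label (42 x 21 mm) of pack_mid1, at (-8, 0, 67) mm in the pack's frame, on the top of the 24 mm wide block over the belly, which slopes 30 deg down to the front (x = 12 to -28); z axis out of the label, (-0.5, 0, 0.87) in the pack. Grip the block across y where it is full height (x = 12..46, z = 40..78), best at x = 26, TCP z = 62. In front (x < -28) bare belly.
- pack_mid2_label (a point): Middle of the barcode label (42 x 21 mm) of pack_mid2, at (-8, 0, 67) mm in the pack's frame, on the top of the 24 mm wide block over the belly, which slopes 30 deg down to the front (x = 12 to -28); z axis out of the label, (-0.5, 0, 0.87) in the pack. Grip the block across y where it is full height (x = 12..46, z = 40..78), best at x = 26, TCP z = 62. In front (x < -28) bare belly.
- pack_right1_label (a point): Middle of the barcode label (42 x 21 mm) of pack_right1, at (-8, 0, 67) mm in the pack's frame, on the top of the 24 mm wide block over the belly, which slopes 30 deg down to the front (x = 12 to -28); z axis out of the label, (-0.5, 0, 0.87) in the pack. Grip the block across y where it is full height (x = 12..46, z = 40..78), best at x = 26, TCP z = 62. In front (x < -28) bare belly.
- pack_right2_label (a point): Middle of the barcode label (42 x 21 mm) of pack_right2, at (-8, 0, 67) mm in the pack's frame, on the top of the 24 mm wide block over the belly, which slopes 30 deg down to the front (x = 12 to -28); z axis out of the label, (-0.5, 0, 0.87) in the pack. Grip the block across y where it is full height (x = 12..46, z = 40..78), best at x = 26, TCP z = 62. In front (x < -28) bare belly.
- mat: Black rubber mat, 160 (x) x 216 (y) mm, under 1 mm thick, on which the packs stand (their origins at bench height). Origin: its middle. Places at about y = +78, 0 and -78 mm along it; each pack faces the robot (pack x about along the mat's x). In some starts mat and rack have changed places. Wall cabinets hang above z = 0.51 m behind x = 0.62 m.
- rack: Grey reagent rack, fixed, 140 x 188 mm. Origin: middle of the underside, on the bench; x to the rear, y left along the row of lanes. Three lanes along x at y = -56, 0, 56 mm, open at the top. Walls 14 mm thick at y = -84, -28, 28, 84, full width up to z = 34 mm, with roof-shaped tops (ridge z = 41) that lead a pack in. Rear wall 36 mm high. The keeper runs along the front.
- rack_lane (a point): Middle of the floor of the middle lane (the others are 56 mm to either side), 6 mm above the bench, where a pack's origin belongs, pack x along rack x (label to the front, by the keeper). Lane 42 mm wide, x = -56 to 56 mm, front lip 14 mm high. Lower packs in from above: a sound one reaches the floor, a swollen one sticks about 20 mm higher. Any lane will do.
- keeper (a joint): Slide (m) of the aluminium hold-down keeper along the rack's y: 0 = fully open, its 3 fingers stand over the walls, lanes free; 0.028 = fully home, a finger stands over the front shoulder of each lane's pack. Fingers 12 mm wide, z = 52..57 mm, x = -71..-38. At the start wholly or partly closed: no pack can go in. Friction about 2 N, stays where left, stops at both ends. Over 0.0245 counts as home.
- keeper_grip (a point): Point on the keeper's blue upright grip (16 mm along y, 12 mm along x, from z = 60 to 97 mm), 84 mm above the bench: TCP height for a pinch from above with fingers closing along y. At x = -66 mm, y = 14 mm + slide in the rack's frame; axes as the rack's. Moving it to +y closes, to -y opens.
- quarantine: Red open tray for rejected packs, fixed, 122 (x) x 196 (y) x 30 mm high, walls and floor 4 mm. Origin: middle of the underside. Holds three packs side by side, each along the tray's x, at y = -56, 0 and 56 mm (the pack's origin then 4 mm above the tray's). Between this side and the mat stands a microscope 0.36 m high (x = 0.28 to 0.60, y = -0.20 to -0.02 m).
- reader: Cordless barcode reader, 170 g. Origin: underside of the grey handle over the front post of the rest; x forward along the handle, z up. Handle 34 mm wide, 28 mm high (z = 0..28), x = -90..25 mm; grip it from above across y at x = -10 (near its centre of mass), TCP z about 16. Black head 58 mm wide, bent down 60 deg at the front, to its window at x = 43, z = -26 (lowest corner z = -33).
- reader_focus (a point): The reader's focus, 40 mm in front of the window, at (63, 0, -60.5) mm in the reader's frame; z axis = beam, (0.5, 0, -0.87) in the reader. It reads a label when this point is held on the label's middle (within 12 mm), the beam square to the label (within 17 deg), for 0.8 s. Reader level with its x along the pack's x = beam square to the label.
- rest: Dark steel rest of the reader, fixed. Origin: under the front post, on the bench; x along the reader's handle to its head. Base plate 120 x 60 x 8 mm (x = -90..30). Two posts 60 mm high carry the handle: the front one (x = -2..10 mm, 28 mm wide) plain, the rear one (x = -75..-61) with cheeks 38 mm apart, flared at the top (to z = 82), between which the handle lies.
- rest_seat (a point): Where the reader's origin belongs on the rest, 60 mm above the bench, the reader's x along the rest's x (within 14 mm, lying level).
- brown_bottle: Brown stain bottle with a red cap, 47 mm wide, 105 mm high, standing behind the work; loose, to be left alone. Origin: middle of its underside.
- blue_cup: White sample cup with a blue cap, 58 mm wide, 62 mm high, standing behind the work; loose, to be left alone. Origin: middle of its underside.

How it is judged (in metres and radians):
On the way, in this order (a step that is already met when the one before it is completed fails the run):
1. the left pack is read where it stands on the mat: the reader's focus stays within 12 mm of the label's middle, the beam within 17 deg of square to it, for 0.8 s (((distance between reader_focus and pack_left1_label below 0.012 m and angle between the z axis of reader_focus and the z axis of pack_left1_label, either way round below 0.3 rad and angle between pack_left1's own z axis and vertical below 0.1 rad and horizontal distance between pack_left1 and mat below 0.17 m) or (distance between reader_focus and pack_left2_label below 0.012 m and angle between the z axis of reader_focus and the z axis of pack_left2_label, either way round below 0.3 rad and angle between pack_left2's own z axis and vertical below 0.1 rad and horizontal distance between pack_left2 and mat below 0.17 m))), for 0.8 s.
2. the middle pack is read where it stands on the mat: the reader's focus stays within 12 mm of the label's middle, the beam within 17 deg of square to it, for 0.8 s (((distance between reader_focus and pack_mid1_label below 0.012 m and angle between the z axis of reader_focus and the z axis of pack_mid1_label, either way round below 0.3 rad and angle between pack_mid1's own z axis and vertical below 0.1 rad and horizontal distance between pack_mid1 and mat below 0.17 m) or (distance between reader_focus and pack_mid2_label below 0.012 m and angle between the z axis of reader_focus and the z axis of pack_mid2_label, either way round below 0.3 rad and angle between pack_mid2's own z axis and vertical below 0.1 rad and horizontal distance between pack_mid2 and mat below 0.17 m))), for 0.8 s.
3. the right pack is read where it stands on the mat: the reader's focus stays within 12 mm of the label's middle, the beam within 17 deg of square to it, for 0.8 s (((distance between reader_focus and pack_right1_label below 0.012 m and angle between the z axis of reader_focus and the z axis of pack_right1_label, either way round below 0.3 rad and angle between pack_right1's own z axis and vertical below 0.1 rad and horizontal distance between pack_right1 and mat below 0.17 m) or (distance between reader_focus and pack_right2_label below 0.012 m and angle between the z axis of reader_focus and the z axis of pack_right2_label, either way round below 0.3 rad and angle between pack_right2's own z axis and vertical below 0.1 rad and horizontal distance between pack_right2 and mat below 0.17 m))), for 0.8 s.
4. the left pack has been tried in a lane: upright, let down between the walls until it rests on the floor or binds (origin at most 26 mm above the floor) (((x of pack_left1 in the frame of rack between -0.02 and 0.02 m and z of pack_left1 in the frame of rack below 0.032 m and angle between pack_left1's own z axis and vertical below 0.15 rad and (y of pack_left1 in the frame of rack between -0.065 and -0.047 m or y of pack_left1 in the frame of rack between -0.009 and 0.009 m or y of pack_left1 in the frame of rack between 0.047 and 0.065 m)) or (x of pack_left2 in the frame of rack between -0.02 and 0.02 m and z of pack_left2 in the frame of rack below 0.032 m and angle between pack_left2's own z axis and vertical below 0.15 rad and (y of pack_left2 in the frame of rack between -0.065 and -0.047 m or y of pack_left2 in the frame of rack between -0.009 and 0.009 m or y of pack_left2 in the frame of rack between 0.047 and 0.065 m)))), for 0.1 s.
5. the middle pack has been tried in a lane: upright, let down between the walls until it rests on the floor or binds (origin at most 26 mm above the floor) (((x of pack_mid1 in the frame of rack between -0.02 and 0.02 m and z of pack_mid1 in the frame of rack below 0.032 m and angle between pack_mid1's own z axis and vertical below 0.15 rad and (y of pack_mid1 in the frame of rack between -0.065 and -0.047 m or y of pack_mid1 in the frame of rack between -0.009 and 0.009 m or y of pack_mid1 in the frame of rack between 0.047 and 0.065 m)) or (x of pack_mid2 in the frame of rack between -0.02 and 0.02 m and z of pack_mid2 in the frame of rack below 0.032 m and angle between pack_mid2's own z axis and vertical below 0.15 rad and (y of pack_mid2 in the frame of rack between -0.065 and -0.047 m or y of pack_mid2 in the frame of rack between -0.009 and 0.009 m or y of pack_mid2 in the frame of rack between 0.047 and 0.065 m)))), for 0.1 s.
6. the right pack has been tried in a lane: upright, let down between the walls until it rests on the floor or binds (origin at most 26 mm above the floor) (((x of pack_right1 in the frame of rack between -0.02 and 0.02 m and z of pack_right1 in the frame of rack below 0.032 m and angle between pack_right1's own z axis and vertical below 0.15 rad and (y of pack_right1 in the frame of rack between -0.065 and -0.047 m or y of pack_right1 in the frame of rack between -0.009 and 0.009 m or y of pack_right1 in the frame of rack between 0.047 and 0.065 m)) or (x of pack_right2 in the frame of rack between -0.02 and 0.02 m and z of pack_right2 in the frame of rack below 0.032 m and angle between pack_right2's own z axis and vertical below 0.15 rad and (y of pack_right2 in the frame of rack between -0.065 and -0.047 m or y of pack_right2 in the frame of rack between -0.009 and 0.009 m or y of pack_right2 in the frame of rack between 0.047 and 0.065 m)))), for 0.1 s.
At the end, for the whole second after the job is handed in: Every sound pack stands in a lane of the rack, down on the lane's floor (within 4.5 mm) with its label towards the keeper; every swollen pack stands upright in the quarantine tray; the keeper is home (within 3.5 mm); the reader lies on its rest (within 14 mm, level, along it); everything is at rest (value of joint keeper above 0.0245 m and distance between reader and rest_seat below 0.014 m and angle between the z axis of reader and the z axis of rest, either way round below 0.12 rad and angle between the x axis of reader and the x axis of rest, either way round below 0.2 rad and linear speed of each of reader, pack_left1, pack_left2, pack_mid1, pack_mid2, pack_right1, pack_right2 below 0.02 m/s and x of pack_left1 in the frame of rack between -0.012 and 0.012 m and y of pack_left1 in the frame of rack between -0.07 and 0.07 m and z of each of pack_left1, pack_mid2, pack_right1 in the frame of rack below 0.0105 m and x of each of pack_left1_label, pack_mid2_label, pack_right1_label in the frame of rack below 0 m and angle between each of pack_left1, pack_mid2, pack_right1's own z axis and vertical below 0.06 rad and x of pack_left2 in the frame of quarantine between -0.03 and 0.03 m and y of pack_left2 in the frame of quarantine between -0.085 and 0.085 m and z of each of pack_left2, pack_mid1, pack_right2 in the frame of quarantine below 0.012 m and angle between each of pack_left2, pack_mid1, pack_right2's own z axis and vertical below 0.1 rad and x of pack_mid1 in the frame of quarantine between -0.03 and 0.03 m and y of pack_mid1 in the frame of quarantine between -0.085 and 0.085 m and x of pack_mid2 in the frame of rack between -0.012 and 0.012 m and y of pack_mid2 in the frame of rack between -0.07 and 0.07 m and x of pack_right1 in the frame of rack between -0.012 and 0.012 m and y of pack_right1 in the frame of rack between -0.07 and 0.07 m and x of pack_right2 in the frame of quarantine between -0.03 and 0.03 m and y of pack_right2 in the frame of quarantine between -0.085 and 0.085 m); the robot touches nothing.
It fails at once if a pack that binds is forced into the rack (more than 40 N between a swollen pack and the rack) (contact force between any of pack_left2, pack_mid1, pack_right2 and rack above 40 N).
It fails at once if the brown bottle or the blue-capped cup is knocked out of its place (more than 3 cm) or over (distance of any of brown_bottle, blue_cup from where it was at the start of the episode above 0.03 m or angle between any of brown_bottle, blue_cup's own z axis and vertical above 0.4 rad).
Of pack_left1, pack_left2 only 1 to 1 are there at a start; the rules pass over those that are not, and their reading is None.
Of pack_mid1, pack_mid2 only 1 to 1 are there at a start; the rules pass over those that are not, and their reading is None.
Of pack_right1, pack_right2 only 1 to 1 are there at a start; the rules pass over those that are not, and their reading is None.
Of pack_left1, pack_left2, pack_mid1, pack_mid2, pack_right1, pack_right2 only 5 to 6 are there at a start; the rules pass over those that are not, and their reading is None.
At some moment in a run one of pack_left1, pack_left2, pack_mid1, pack_mid2 may be knocked a few centimetres aside while the robot is not near it.
It also fails if it takes over 210 s, if anything falls off the work surface, if the arm or the gripper's body presses on something with over 40 N, if the wrist force passes 120 N, or if a joint passes its speed limit or range.

## Robot

A 6-joint arm with a two-finger parallel gripper is mounted at the origin on a cart in front of the work surface, level with it; the furniture and walls round the work are solid. World frame = base frame: x ahead of the robot, y to its left, z up, the work surface at z = 0. Lengths are in mm, angles in rad, forces in N, time in s.
With the tool pointing down it reaches from about 350 to 975 mm from the base axis. Payload 7.1 kg.
Tool frame: the origin (TCP) lies between the finger pads, 19 mm behind the fingertips; this is the grasp point; z points along the fingers, y is the line along which they close (so a half turn about z gives the same grasp; the last joint's range is limited). The gripper opens to 88 mm and grips with 3 to 60 N. Pads are 20 mm wide; open, the fingers measure 115 mm over their backs; the gripper's body (75 mm by 178 mm) begins 61 mm behind the grasp point.
Start: joints at [1.148, 0.423, 1.63, -0, 1.089, -0.019], TCP at [245.54, 574.73, 241.375] pointing down, gripper open.
Joint ranges: [-3, 3], [-0.9, 2.11], [0.09, 2.58], [-1.31, 4.45], [0.11, 2.69], [-2.54, 2.54]. Speed limits (rad/s): [2.39, 2.39, 3.01, 3.14, 3.14, 3.14].

## Interface

Orientations are given as a unit quaternion [x, y, z, w].
In Python, from station import env, set_gripper, viewer, workorder gives the robot as it stands. Calls block until the motion is done:
- env.reach(position, orientation): joint-space move of the TCP to a pose.
- env.move_l(position, rot=None, rate=150, f_stop=None): straight line of the TCP; rot=None keeps the orientation; rate is the mean speed in mm/s. With f_stop (N) it stops when the force on the tool has changed by that much, and returns True; else False.
- env.move_joints(angles): joint-space move.
- set_gripper(opening): finger opening in mm; the grip force is fixed at half the most; returns when the fingers have stopped.
- env.hold(seconds).
- env.ik(position, orientation): joint angles nearest the present ones, or None.
- env.read_state(): the state.
- viewer.camera(name): name is "scene" or "top" or "wrist"; returns the picture (480x640x3 uint8, blue, green, red); there is no depth.
- viewer.camera_params(name): a dict with "fx", "fy", "cx", "cy" (pixels), "dist" ([k1, k2, p1, p2, k3] as OpenCV has them; the pictures are not rectified), "pose" (4x4, takes a point from camera to world coordinates); the wrist camera has in their place "tool_from_camera" (4x4, takes a point from camera to tool coordinates, whose origin is the TCP and whose axes are the flange's). Camera axes: x right, y up, looking along -z (the intrinsics and any distortion apply to the point x, -y, -z); pixel columns grow to the right and rows downward; lengths in mm; the calibration is good to about 2 mm. A picture is of the moment at which its call begins: read the wrist's pose just before it. camera_params takes no time and is no camera call.
A pose or a line that the arm cannot do raises env.IKError and nothing moves.
- workorder.sign_off(): hands the job in; it is judged then, once.
The state is a dict: "time_s": time; "qpos": joint angles; "dq": joint speeds; "tau": joint torques, N m; "tool_pos": TCP position; "orientation": TCP orientation; "force": force on the tool from outside, world axes, zero at the start; "wrist_torque": the same for the moment, N m; "width": finger opening in mm; "grip_force": force on a finger pad.
Only numpy, scipy, OpenCV 4.12 (cv2) and the standard library are available. Lean on these libraries where they do the work, as an engineer would, in place of code of your own. Each camera call takes 0.05 s, during which the arm holds its last target. There are 200 camera calls.

## Working session

There is one attempt and no reset: what is moved stays moved. The work goes in short steps, each a Python script; the robot and the scene stay as the last script left them, time stands still between calls to the robot, and variables do not carry over. Pictures are saved under pics/ and viewed, at most 14 in all, crops included, and the job is handed in when it is done.

```bash
ls; mkdir -p pics
python3 - <<'E'
from station import env,set_gripper,viewer,workorder
import cv2,numpy as np
np.set_printoptions(precision=4,suppress=True)
for n in("scene","top"):
    cv2.imwrite(f"pics/{n}0.png",viewer.camera(n)); print(n,viewer.camera_params(n))
print(viewer.camera_params("wrist")); print(env.read_state())
E
```

```text
pics
scene {'fx': 594.3736546209349, 'fy': 594.3736546209349, 'cx': 326.05283492572744, 'cy': 233.50826585611702, 'dist': array([0.0057, 0.    , 0.    , 0.    , 0.    ]), 'pose': array([[  -0.9954,    0.0717,   -0.0634,  413.4899],
       [  -0.0957,   -0.727 ,    0.6799, 1228.925 ],
       [   0.0027,    0.6829,    0.7305, 1377.4268],
       [   0.    ,    0.    ,    0.    ,    1.    ]])}
top {'fx': 434.0334741496906, 'fy': 434.0334741496906, 'cx': 318.92118783311935, 'cy': 237.6244236034172, 'dist': array([-0.0883,  0.    ,  0.    ,  0.    ,  0.    ]), 'pose': array([[  -0.0039,    0.9844,   -0.1762,  315.4858],
       [  -0.9999,   -0.0057,   -0.0096,   28.2656],
       [  -0.0104,    0.1761,    0.9843, 1246.2317],
       [   0.    ,    0.    ,    0.    ,    1.    ]])}
{'fx': 371.42596762113675, 'fy': 371.42596762113675, 'cx': 320.8131539001676, 'cy': 239.22577839319757, 'dist': array([-0.0228,  0.    ,  0.    ,  0.    ,  0.    ]), 'tool_from_camera': array([[   0.0006,    0.9679,    0.2513,   68.3767],
       [   1.    ,   -0.0007,    0.0004,   -0.4515],
       [   0.0006,    0.2513,   -0.9679, -143.6989],
       [   0.    ,    0.    ,    0.    ,    1.    ]])}
{'time_s': 0.1, 'qpos': array([ 1.148 ,  0.4238,  1.6306, -0.    ,  1.0886, -0.019 ]), 'dq': array([-0.0002, -0.0017, -0.0022,  0.0001, -0.001 , -0.0011]), 'tau': array([ -0.0013, -54.5613, -27.4324,   0.0645,   0.0188,  -0.    ]), 'tool_pos': array([245.3552, 574.3205, 240.6929]), 'orientation': array([ 0.2005,  0.9797, -0.0007, -0.0001]), 'force': array([ 0.4465,  0.4838, -0.3826]), 'wrist_torque': array([-0.0076,  0.0718, -0.0039]), 'grip_force': 0.0, 'width': 88.06939940564541}
```

View pics/scene0.png

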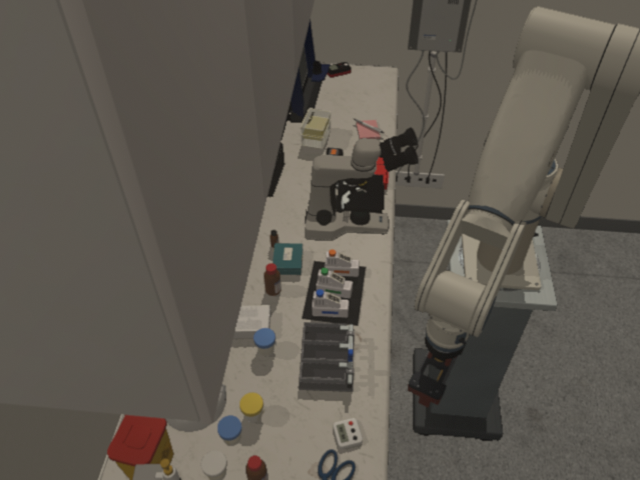

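View pics/top0.png

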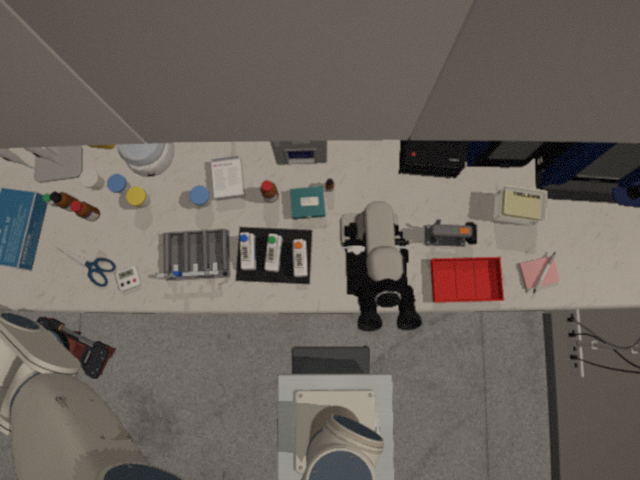

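```bash
cat > h.py <<'E'
from station import env,set_gripper,viewer,workorder
import cv2,numpy as np
from scipy.spatial.transform import Rotation as R
np.set_printoptions(precision=2,suppress=True)
def cam(name,st=None):
    p=viewer.camera_params(name)
    K=np.array([[p["fx"],0,p["cx"]],[0,p["fy"],p["cy"]],[0,0,1]])
    if name=="wrist":
        T=np.eye(4);T[:3,:3]=R.from_quat(st["orientation"]).as_matrix();T[:3,3]=st["tool_pos"]
        T=T@p["tool_from_camera"]
    else:T=p["pose"]
    return K,np.array(p["dist"],float),np.array(T)
def px2w(c,uv,z):
    K,d,T=c
    u=cv2.undistortPoints(np.array(uv,float).reshape(-1,1,2),K,d)[:,0]
    r=np.c_[u[:,0],-u[:,1],-np.ones(len(u))]@T[:3,:3].T
    return T[:3,3]+r*((z-T[2,3])/r[:,2])[:,None]
def w2px(c,P):
    K,d,T=c
    q=(np.array(P,float).reshape(-1,3)-T[:3,3])@T[:3,:3]*[1,-1,-1]
    return cv2.projectPoints(q,np.zeros(3),np.zeros(3),K,d)[0][:,0]
def snap(name,fn=None):
    st=env.read_state();im=viewer.camera(name)
    if fn:cv2.imwrite("pics/"+fn,im)
    return im,cam(name,st)
def down(yaw):
    # tool down; tool x axis at world angle yaw; y (closing) at yaw-90deg
    c,s=np.cos(yaw),np.sin(yaw)
    return R.from_matrix(np.array([[c,s,0],[s,-c,0],[0,0,-1]])).as_quat()
def P():
    s=env.read_state();return s["time_s"],s["tool_pos"],s["force"],s["width"],s["grip_force"]
E
python3 - <<'E'
from h import *
c=cam("top");im=cv2.imread("pics/top0.png")
a=cv2.resize(im[220:300,150:320],(800,376),interpolation=cv2.INTER_CUBIC)
b=cv2.resize(im[200:310,400:560],(800,550),interpolation=cv2.INTER_CUBIC)[:, :]
cv2.imwrite("pics/a.png",a);cv2.imwrite("pics/b.png",b)
print(px2w(c,[[238,226],[312,229],[311,283],[237,282]],0)) # mat
print(px2w(c,[[162,232],[228,230],[229,278],[162,278]],38)) # rack
print(px2w(c,[[430,260],[501,258],[502,300],[432,302]],30)) # tray
print(px2w(c,[[426,233],[476,233]],75),px2w(c,[[268,188],[200,196]],0))
for t in ([400,-300,350],[300,330,350],[420,150,350]):
  for y in (-np.pi/2,0,np.pi/2,np.pi):print(t,y,env.ik(t,down(y)))
E
```

```text
[[574.69 278.65   0.  ]
 [564.29  60.53   0.  ]
 [406.5   63.59   0.  ]
 [409.97 276.97   0.  ]]
[[550.78 491.86  38.  ]
 [555.33 299.47  38.  ]
 [418.31 292.28  38.  ]
 [418.3  484.17  38.  ]]
[[ 467.   -274.07   30.  ]
 [ 471.02 -479.85   30.  ]
 [ 351.93 -474.28   30.  ]
 [ 349.03 -274.45   30.  ]]
[[ 536.34 -255.38   75.  ]
 [ 535.6  -395.38   75.  ]] [[690.08 191.99   0.  ]
 [667.43 396.63   0.  ]]
[400, -300, 350] -1.5707963267948966 [-0.67  0.12  1.78 -0.    1.24  2.47]
[400, -300, 350] 0 [-0.67  0.12  1.78 -0.    1.24  0.9 ]
[400, -300, 350] 1.5707963267948966 [-0.67  0.12  1.78 -0.    1.24 -0.67]
[400, -300, 350] 3.141592653589793 [-0.67  0.12  1.78 -0.    1.24 -2.24]
[300, 330, 350] -1.5707963267948966 [ 0.81  0.03  1.88 -0.    1.23 -2.34]
[300, 330, 350] 0 [ 0.81  0.03  1.88 -0.    1.23  2.38]
[300, 330, 350] 1.5707963267948966 [ 0.81  0.03  1.88 -0.    1.23  0.81]
[300, 330, 350] 3.141592653589793 [ 0.81  0.03  1.88 -0.    1.23 -0.76]
[420, 150, 350] -1.5707963267948966 None
[420, 150, 350] 0 [ 0.32  0.03  1.88 -0.    1.23  1.89]
[420, 150, 350] 1.5707963267948966 [ 0.32  0.03  1.88 -0.    1.23  0.32]
[420, 150, 350] 3.141592653589793 [ 0.32  0.03  1.88 -0.    1.23 -1.25]
```

View pics/b.png

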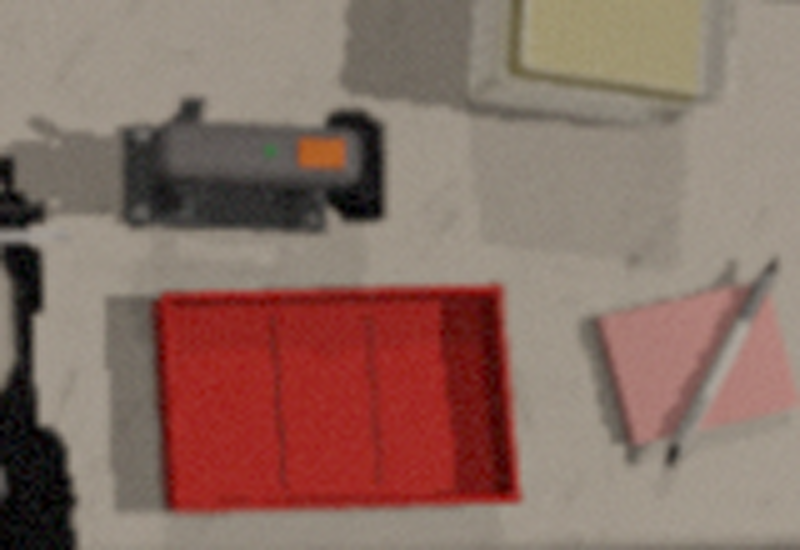

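View pics/a.png

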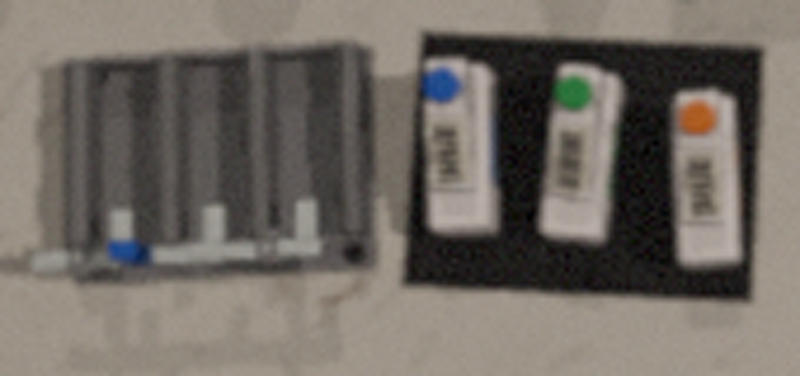

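Run:
```python
from h import *
env.reach([400,285,300],down(np.pi))
im,c=snap("wrist","w1.png")
print(P(),env.read_state()["qpos"])
np.save("w1c.npy",c[2])
```

```text
(1.4083, array([399.87, 285.71, 299.85]), array([-0.17, -0.04, -0.03]), 87.56445473557906, 0.0) [ 0.6   0.15  1.86  0.    1.13 -0.98]
```

View pics/w1.png

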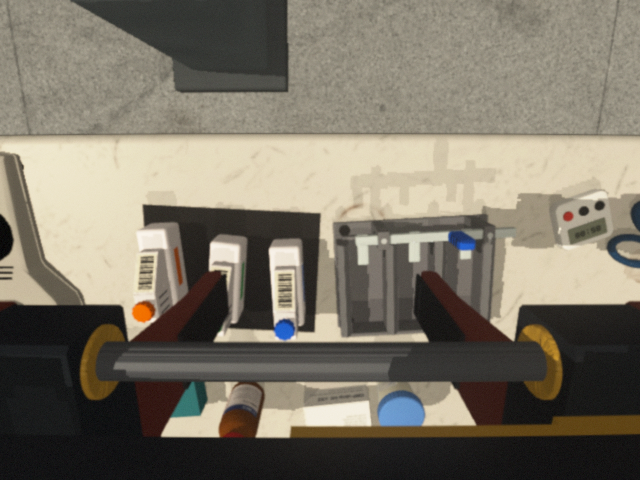

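Run:
```python
from h import *
env.reach([390,275,300],down(0.15))
im,c=snap("wrist","w2.png")
print(P(),env.read_state()["qpos"])
np.save("w2c.npy",c[2])
```

```text
(3.9833, array([389.98, 275.05, 299.99]), array([-0.14,  0.14, -0.6 ]), 87.8523599440926, 0.0) [0.59 0.13 1.89 0.   1.12 2.01]
```

View pics/w2.png

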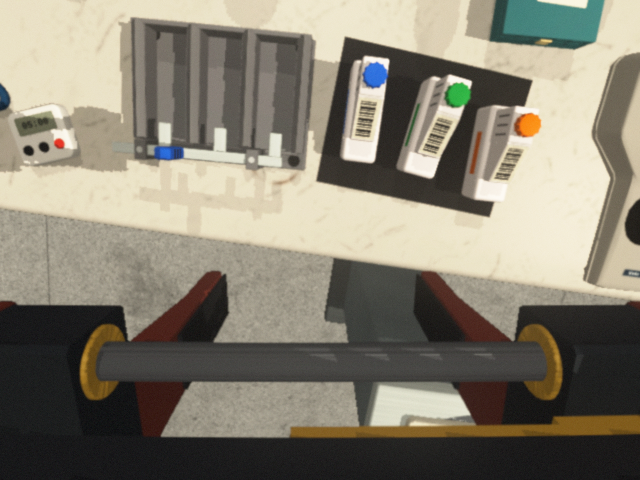

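```bash
cat >> h.py <<'E'
from scipy.optimize import minimize
CAPS={"blue":(100,130),"green":(45,85),"orange":(5,18)}
_a=np.linspace(0,2*np.pi,16,endpoint=False)
MODEL=np.array([[x,y,z] for x in(-50,50) for y in(-18,18) for z in(0,40)]+[[x,y,z] for x,z in((12,78.5),(46,78),(-28,55.5)) for y in(-12,12)]
  +[[29+10*np.cos(t),10*np.sin(t),90] for t in _a],float)
def capblob(im,col,z=90,roi=None):
    hsv=cv2.cvtColor(im,cv2.COLOR_BGR2HSV);lo,hi=CAPS[col]
    m=cv2.inRange(hsv,(lo,130,80),(hi,255,255))
    if roi is not None:
        k=np.zeros_like(m);k[roi[1]:roi[3],roi[0]:roi[2]]=255;m&=k
    n,l,s,cc=cv2.connectedComponentsWithStats(m)
    return [(s[i,4],cc[i]) for i in np.argsort(-s[1:,4])+1 if s[i,4]>30]
def place(p):
    co,si=np.cos(p[2]),np.sin(p[2]);q=MODEL.copy()
    q[:,:2]=MODEL[:,:2]@np.array([[co,si],[-si,co]])+p[:2];return q
def sil(c,p,shape):
    h=cv2.convexHull(w2px(c,place(p)).astype(np.float32))
    m=np.zeros(shape,np.uint8);cv2.fillConvexPoly(m,np.round(h*8).astype(np.int32),255,cv2.LINE_AA,3);return m
def fitpack(im,c,col,capuv,yaw0=0):
    """fit (x,y,yaw) of a pack from the silhouette on the dark mat"""
    g=cv2.cvtColor(im,cv2.COLOR_BGR2HSV)
    m=((g[...,2]>75)).astype(np.uint8)
    cap=px2w(c,[capuv],90)[0]
    best=None
    W=np.zeros_like(m);u,v=np.int32(capuv);r=95
    W[max(v-r,0):v+r,max(u-r,0):u+r]=1
    n,l=cv2.connectedComponents(m*W);k=(l==l[v,u])
    k=cv2.medianBlur((k*255).astype(np.uint8),5).astype(float)/255
    def cost(p):
        s=sil(c,p,m.shape)/255.;capp=p[:2]+29*np.array([np.cos(p[2]),np.sin(p[2])])
        return 1-np.minimum(s,k).sum()/np.maximum(s,k).sum()+.002*np.hypot(*(capp-cap[:2]))
    for y in (yaw0-.25,yaw0,yaw0+.25):
        x0=np.r_[cap[:2]-29*np.array([np.cos(y),np.sin(y)]),y]
        S=np.vstack([x0]+[x0+d for d in np.diag([6,6,.15])])
        r=minimize(cost,x0,method="Nelder-Mead",options=dict(initial_simplex=S,xatol=.02,fatol=1e-4))
        if best is None or r.fun<best.fun:best=r
    return best.x,best.fun,cap
E
python3 - <<'E'
from h import *
im=cv2.imread("pics/w2.png");c=list(cam("wrist",env.read_state()));c[2]=np.load("w2c.npy")
dbg=im.copy()
for col in CAPS:
    b=capblob(im,col,roi=(320,30,560,220))
    if not b:print(col,None);continue
    p,f,cap=fitpack(im,c,col,b[0][1]);print(col,b[0],p,f,cap)
    h=cv2.convexHull(w2px(c,place(p)).astype(np.float32));cv2.polylines(dbg,[np.int32(h)],1,(0,0,255),1)
    co,si=np.cos(p[2]),np.sin(p[2])
    cv2.circle(dbg,tuple(int(v) for v in w2px(c,[p[0]-8*co,p[1]-8*si,67])[0]),2,(0,255,255),-1)
m=px2w(c,[[346,38],[531,80],[491,216],[318,181]],0);print(m,m.mean(0))
print("grip",capblob(im,"blue",roi=(100,0,320,200))[0])
a=np.hstack([cv2.resize(dbg[5:185,100:330],(800,626))[:600]])
cv2.imwrite("pics/c.png",a)
cv2.imwrite("pics/d.png",cv2.resize(dbg[30:220,310:560],(750,570)))
E
```

```text
blue (np.int32(439), array([374.83,  74.72])) [494.25 244.45   0.04] 0.03623495766232784 [522.69 246.24  90.  ]
green (np.int32(435), array([457.83,  94.69])) [489.4  171.95  -0.12] 0.05995305256506007 [517.81 169.31  90.  ]
orange (np.int32(487), array([527.51, 124.75])) [474.52  92.45   0.19] 0.8011629032069013 [502.6   99.43  90.  ]
[[571.31 274.28   0.  ]
 [561.54  61.82   0.  ]
 [403.66  66.35   0.  ]
 [413.52 281.36   0.  ]] [487.51 170.95   0.  ]
grip (np.int32(323), array([168.21, 152.4 ]))
```

View pics/c.png

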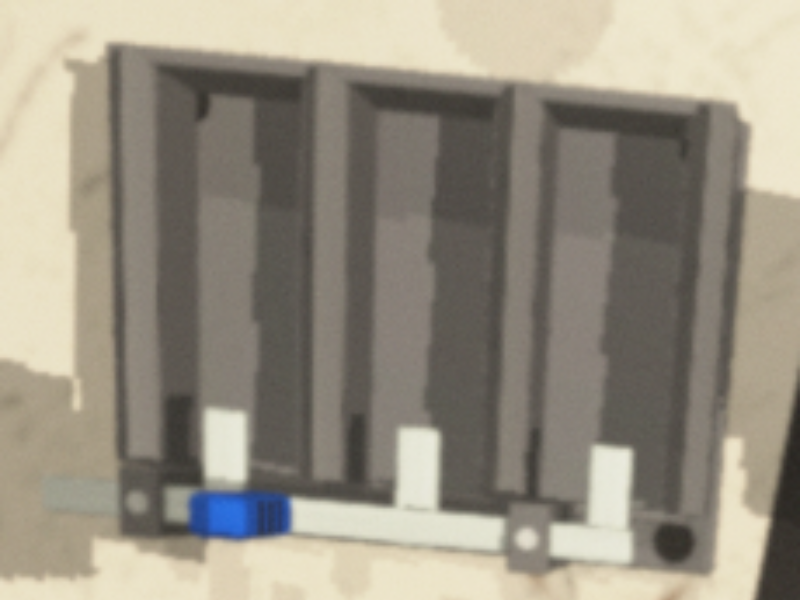

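View pics/d.png

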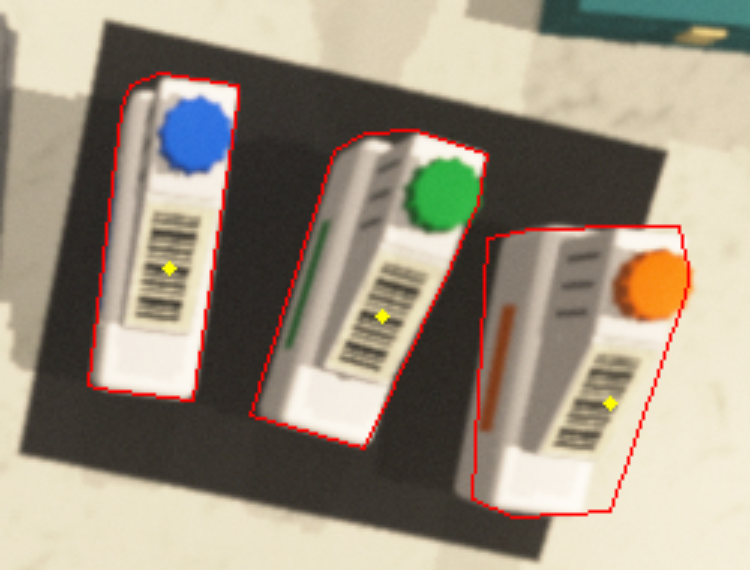

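Run:
```python
from h import *
from scipy.optimize import least_squares
im=cv2.imread("pics/w2.png");c=list(cam("wrist",env.read_state()));c[2]=np.load("w2c.npy")
f=lambda u,v:[100+u/3.478,5+v/3.478]
obs=np.array([f(*q) for q in [(158,66),(312,75),(352,82),(507,97),(548,103),(700,118),(110,45),(222,516),(225,408),(418,427),(611,446)]])
def pts(p):
    s=p[3];M=np.array([[56,77,35],[56,35,35],[56,21,35],[56,-21,35],[56,-35,35],[56,-77,35],[70,91,35],[-66,14+s,97],[-38,28+s,57],[-38,-28+s,57],[-38,-84+s,57]],float)
    co,si=np.cos(p[2]),np.sin(p[2])
    M[:,:2]=M[:,:2]@np.array([[co,si],[-si,co]])+p[:2];return M
r=least_squares(lambda p:(w2px(c,pts(p))-obs).ravel(),[485,390,0,25],loss="soft_l1",x_scale=[10,10,.1,10])
print("rack",r.x);print(r.fun.reshape(-1,2))
# orange
lab=px2w(c,[[507.3,164]],67)[0];cap=px2w(c,[[527.5,124.75]],90)[0];d=cap-lab
print("orange lab",lab,cap,np.hypot(*d[:2]),np.arctan2(d[1],d[0]))
fl=px2w(c,[[310+513/3,30+517/3],[310+582/3,30+513/3]],0);print(fl)
# tray and reader from top
c=cam("top")
q=lambda u,v:[400+u/5,200+v/5]
T=px2w(c,[q(157,296),q(500,288),q(519,498),q(173,509)],30);print(T,T.mean(0))
print("rdr",px2w(c,[q(165,150),q(322,153),q(362,160)],88))
```

```text
rack [494.53 394.22   0.06  22.2 ]
[[  1.01   0.01]
 [ -1.39   1.2 ]
 [  1.08   0.47]
 [ -1.56   0.1 ]
 [  0.61  -0.29]
 [ -1.27  -0.51]
 [  0.59 -10.62]
 [ -1.36   0.27]
 [ -0.02   0.4 ]
 [  0.34   0.02]
 [  0.64  -0.26]]
orange lab [465.76  96.94  67.  ] [502.59  99.44  90.  ] 36.92346952226648 0.06762674316686383
[[418.12  82.84   0.  ]
 [423.99  55.51   0.  ]]
[[ 469.25 -278.18   30.  ]
 [ 472.2  -476.99   30.  ]
 [ 352.96 -479.56   30.  ]
 [ 349.5  -281.79   30.  ]] [ 410.98 -379.13   30.  ]
rdr [[ 542.11 -271.9    88.  ]
 [ 540.01 -358.77   88.  ]
 [ 535.99 -380.81   88.  ]]
```

Run:
```python
from h import *
env.reach([390,275,430],down(np.pi))
env.reach([400,-360,430],down(np.pi/2))
env.reach([510,-400,210],down(np.pi/2))
im,c=snap("wrist","w3.png")
print(P(),env.read_state()["qpos"]);np.save("w3c.npy",c[2])
```

```text
(9.8167, array([ 510.56, -400.56,  212.02]), array([-0.24,  0.22, -0.21]), 87.65382785533264, 0.0) [-0.68  0.49  1.6  -0.    1.05 -0.68]
```

View pics/w3.png

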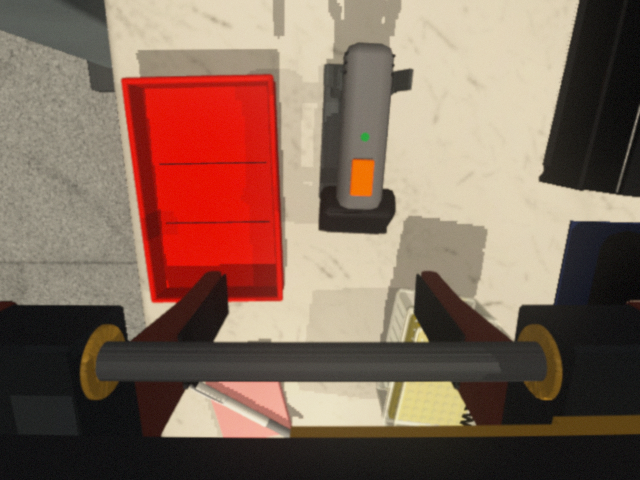

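Run:
```python
from h import *
c=list(cam("wrist",env.read_state()));c[2]=np.load("w3c.npy")
print(px2w(c,[[369,46],[359,207],[366,100]],86))
print("width",px2w(c,[[344,100],[390,100]],80))
T=px2w(c,[[122,80],[274,76],[283,299],[151,300]],30);print(T,T.mean(0))
```

```text
[[ 542.3  -270.08   86.  ]
 [ 538.43 -378.09   86.  ]
 [ 541.3  -304.04   86.  ]]
width [[ 526.61 -303.45   80.  ]
 [ 558.81 -303.35   80.  ]]
[[ 347.26 -282.15   30.  ]
 [ 472.31 -279.73   30.  ]
 [ 474.9  -475.52   30.  ]
 [ 349.39 -476.87   30.  ]] [ 410.97 -378.57   30.  ]
```

```bash
cat >> h.py <<'E'
def capsw(n="top",names=CAPS):
    im,c=snap(n);out={}
    for k in names:
        for a,uv in [(a,uv) for a,uv in capblob_s(im,k)]:
            w=px2w(c,[uv],90)[0]
            if 380<w[0]<620 and 30<w[1]<310: out[k]=w[:2];break
    return out
def capblob_s(im,col):
    hsv=cv2.cvtColor(im,cv2.COLOR_BGR2HSV);lo,hi=CAPS[col]
    m=cv2.inRange(hsv,(lo,120,60),(hi,255,255))
    n,l,s,cc=cv2.connectedComponentsWithStats(m)
    return [(s[i,4],cc[i]) for i in np.argsort(-s[1:,4])+1 if s[i,4]>=8]
E
python3 - <<'E'
from h import *
print(capsw("top"),capsw("scene"))
q=down(1.535)
env.reach([539.5,-346.5,150],q)
env.move_l([539.5,-346.5,76],rate=100,f_stop=15)
print(P())
set_gripper(20);print(P())
env.move_l([539.5,-346.5,160],rate=80)
print(P())
im,c=snap("wrist","w4.png");snap("scene","s4.png")
E
```

```text
{'blue': array([523.22, 246.06]), 'green': array([518.64, 169.14]), 'orange': array([503.18,  96.07])} {'blue': array([522.21, 250.38]), 'green': array([517.83, 172.35]), 'orange': array([501.29, 103.39])}
(11.2417, array([ 539.87, -346.78,   76.45]), array([ 0.55, -0.63,  0.8 ]), 87.93582840195322, 0.0)
(12.1167, array([ 539.54, -346.5 ,   76.  ]), array([0.28, 0.68, 0.12]), 33.82882927954398, 29.93738740682602)
(13.3167, array([ 539.14, -346.24,  159.33]), array([-0.24,  1.01, -1.53]), 33.89185385033547, 29.935640394687653)
```

View pics/w4.png

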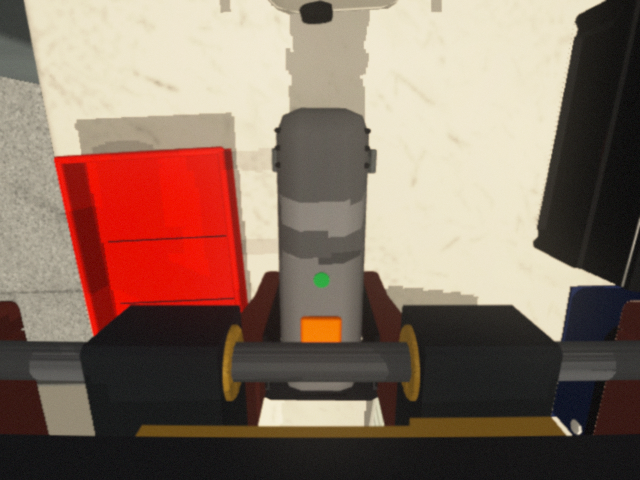

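Run:
```python
from h import *
im=cv2.imread("pics/w4.png");st=env.read_state();c=cam("wrist",st)
rear=px2w(c,[[321,109]],st["tool_pos"][2]-16+25)[0];d=np.array([np.cos(1.535),np.sin(1.535)])
off=(rear[:2]-st["tool_pos"][:2])@d
print("rear dist from TCP",off)
env.reach([440,-330,455],down(1.535))
print(capsw("top"))
env.reach([430,170,455],down(np.pi))
packs={"L":(494.25,244.45,.04),"M":(489.4,171.95,-.12),"R":(473.7,97.5,.068)}
for k,(x,y,a) in packs.items():
    u=np.array([np.cos(a),np.sin(a)])
    t=np.array([x,y])-8*u-73*u
    if k=="L":
        env.reach([*t,260],down(np.pi+a)); print(capsw("scene"))
    else: env.move_l([*t,175],down(np.pi+a),rate=150)
    env.move_l([*t,143.5],rate=100)
    print(k,P()); snap("scene",f"read{k}.png"); env.hold(1.3)
    env.move_l([*t,175],rate=150)
env.reach([430,120,455],down(np.pi))
env.reach([440,-330,455],down(1.535))
print(capsw("top"),P()[0])
im=[cv2.imread(f"pics/read{k}.png")[180:380,250:420] for k in"LMR"]
cv2.imwrite("pics/reads.png",cv2.resize(np.hstack(im),(800,314)))
```

```text
rear dist from TCP 79.2155695409106
{'blue': array([523.4 , 245.91]), 'green': array([518.68, 169.02]), 'orange': array([503.06,  96.47])}
{'blue': array([522.21, 250.38]), 'green': array([517.83, 172.35]), 'orange': array([501.26, 102.94])}
L (18.6833, array([413.72, 241.42, 144.02]), array([-0.51,  0.05, -1.2 ]), 33.765252599574744, 29.935612678527832)
M (21.4083, array([408.92, 182.07, 143.29]), array([-0.01, -0.02, -0.91]), 33.691017696179344, 29.935601949691772)
R (24.3417, array([392.81,  92.38, 143.32]), array([-0.11,  0.72, -1.72]), 33.843663907027135, 29.935642182826996)
{'blue': array([523.4 , 245.91]), 'green': array([518.86, 169.11]), 'orange': array([502.86,  96.41])} 28.85
```

View pics/reads.png

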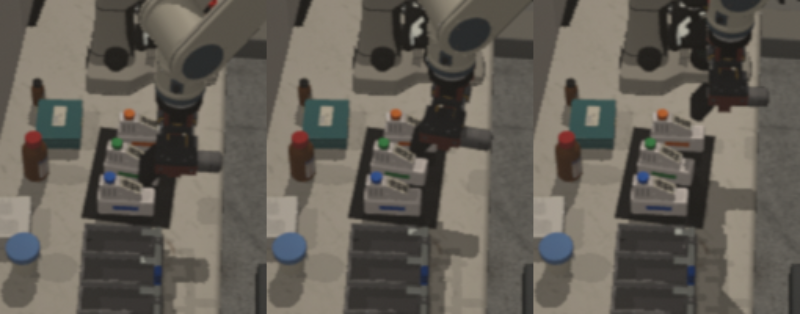

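Run:
```python
from h import *
c=cam("scene");out=[]
for k,t,a in (("L",(413.7,241.4,144),.04),("M",(408.9,182.1,143.3),-.12),("R",(392.8,92.4,143.3),.068)):
    im=cv2.imread(f"pics/read{k}.png");u=np.array([np.cos(a),np.sin(a),0]);n=np.array([-u[1],u[0],0])
    o=np.array(t)+10*u-[0,0,16]
    pts=[o-90*u,o+25*u,o+25*u+[0,0,28],o+43*u-[0,0,26]+29*n,o+43*u-[0,0,26]-29*n,o+63*u-[0,0,60.5]]
    f=4;x0,y0=290,195
    cr=cv2.resize(im[y0:y0+130,x0:x0+130],None,fx=f,fy=f,interpolation=cv2.INTER_CUBIC)
    for i,p in enumerate(w2px(c,pts)):cv2.circle(cr,tuple(int(v) for v in (p-[x0,y0])*f),4,[(0,0,255),(0,0,255),(255,0,255),(255,255,0),(255,255,0),(0,255,255)][i],-1)
    out.append(cr)
cv2.imwrite("pics/reads2.png",cv2.resize(np.hstack(out),(800,267)))
```

```text
(no output)
```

View pics/reads2.png

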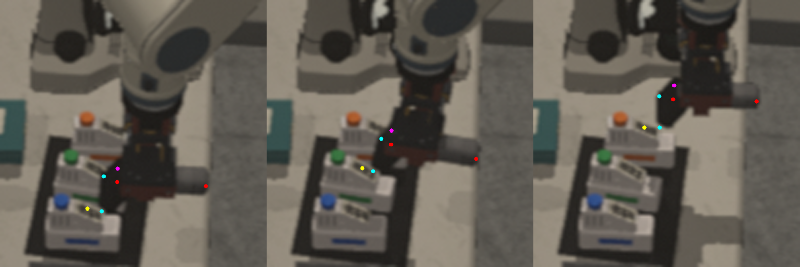

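Run:
```python
from h import *
q=down(1.535)
env.reach([539.3,-346.5,160],q)
env.move_l([539.3,-346.5,90],rate=100)
env.move_l([539.3,-346.5,75.5],rate=40,f_stop=8);print(P())
set_gripper(60)
env.move_l([539.3,-346.5,200],rate=150)
env.move_l([510,-400,212],down(np.pi/2))
snap("wrist","w5.png")
env.reach([440,-330,455],q)
env.reach([400,300,430],down(np.pi))
yr=.06;X=lambda x,y:np.array([494.5,394.2])+np.array([[np.cos(yr),-np.sin(yr)],[np.sin(yr),np.cos(yr)]])@[x,y]
g=X(-66,14+22.2);qk=down(np.pi+yr)
env.reach([*g,180],qk)
set_gripper(50)
print(env.move_l([*g,84],rate=80,f_stop=10),P())
set_gripper(5);print(P(),g)
p0=env.read_state()["tool_pos"]
e=X(-66,14-4)
print(env.move_l([*e,84],rate=40,f_stop=18),P(),e)
set_gripper(50)
t=env.read_state()["tool_pos"];env.move_l([t[0],t[1],200],rate=150)
env.reach([390,275,300],down(.15))
im,c=snap("wrist","w6.png");np.save("w6c.npy",c[2]);print(P()[0])
a=cv2.imread("pics/w5.png")[20:260,230:470]
cv2.imwrite("pics/e.png",np.hstack([cv2.resize(im[0:240],(800,300)),])) 
cv2.imwrite("pics/e.png",np.hstack([cv2.resize(im[0:230,80:580],(800,368))]))
cv2.imwrite("pics/e2.png",cv2.resize(np.hstack([a,cv2.imread("pics/w3.png")[20:260,230:470]]),(800,400)))
```

```text
(31.2833, array([ 539.47, -346.58,   75.81]), array([0.51, 0.07, 3.76]), 34.09773406409343, 29.9726602435112)
False (39.6167, array([426.76, 426.7 ,  84.59]), array([-0.09,  0.21, -0.44]), 49.627013956553945, 0.0)
(40.2417, array([426.45, 426.65,  84.13]), array([-0.19,  1.25,  1.39]), 15.74690618077194, 30.000200271606445) [426.45 426.38]
True (40.7667, array([427.57, 407.57,  84.15]), array([-1.32,  5.01,  0.06]), 16.014248763840705, 30.01339763402939) [428.02 400.22]
44.9083
```

View pics/e.png

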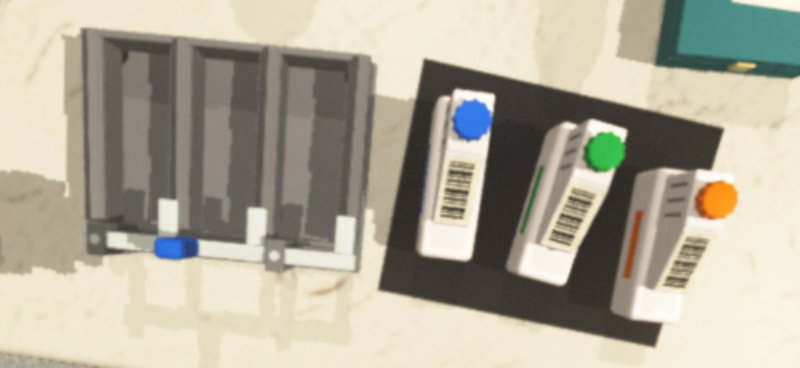

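View pics/e2.png

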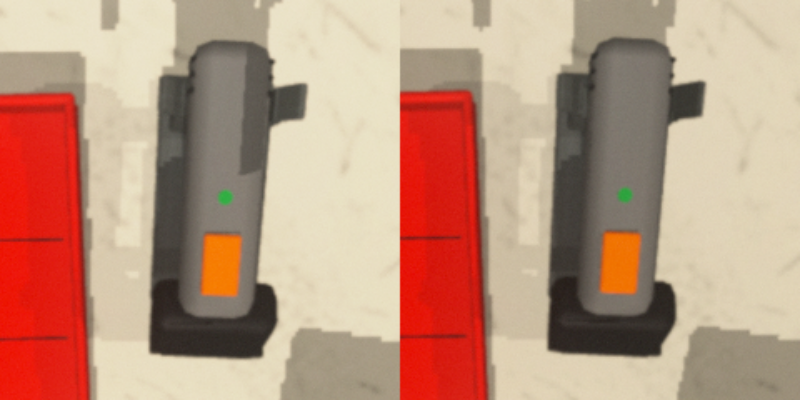

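Run:
```python
from h import *
im=cv2.imread("pics/w6.png");c=list(cam("wrist",env.read_state()));c[2]=np.load("w6c.npy")
yr=.06;Rr=np.array([[np.cos(yr),-np.sin(yr)],[np.sin(yr),np.cos(yr)]])
F=[[80+u/1.6,v/1.6] for u,v in[(168,199),(257,208),(346,216)]]
print((px2w(c,F,57)[:,:2]-[494.5,394.2])@Rr)
W=[[80+u/1.6,v/1.6] for u,v in[(94,100),(183,100),(273,100),(364,120)]]
print("ridges",(px2w(c,W,41)[:,:2]-[494.5,394.2])@Rr)
for col in CAPS:
    b=capblob(im,col,roi=(320,30,560,220)); print(col,px2w(c,[b[0][1]],90))
    if col!="orange":print(fitpack(im,c,col,b[0][1])[:2])
print(env.read_state()["qpos"])
```

```text
[[-37.8   29.76]
 [-38.36 -26.01]
 [-38.21 -81.88]]
ridges [[ 18.52  82.43]
 [ 23.16  26.35]
 [ 28.01 -30.  ]
 [ 21.41 -87.73]]
blue [[522.71 246.3   90.  ]]
(array([494.21, 244.61,   0.04]), np.float64(0.0345636138239179))
green [[517.92 169.34  90.  ]]
(array([489.24, 171.82,  -0.12]), np.float64(0.05300603228194923))
orange [[502.6   99.47  90.  ]]
[0.59 0.13 1.89 0.   1.12 2.01]
```

Run:
```python
from h import *
yr=.06;Rr=np.array([[np.cos(yr),-np.sin(yr)],[np.sin(yr),np.cos(yr)]]);o=np.array([494.5,394.2])
X=lambda x,y:o+Rr@[x,y]
qk=down(np.pi+yr)
g=np.array([427.57,407.57])
env.reach([*g,150],qk)
env.move_l([*g,84],rate=80,f_stop=10)
set_gripper(5);print(P(),(env.read_state()["tool_pos"][:2]-o)@Rr)
e=X(-66,14-9)
print(env.move_l([*e,84],rate=15,f_stop=25),P(),(env.read_state()["tool_pos"][:2]-o)@Rr)
set_gripper(50)
t=env.read_state()["tool_pos"];print((t[:2]-o)@Rr);env.move_l([t[0],t[1],180],rate=150)
```

```text
(48.9667, array([427.62, 407.7 ,  84.16]), array([-1.  ,  0.05,  0.8 ]), 15.817896914573984, 30.000200271606445) [-65.95  17.49]
True (49.3917, array([427.62, 407.57,  84.14]), array([-0.71,  5.09,  2.  ]), 15.821366623429023, 30.040351152420044) [-65.96  17.35]
[-66.16  16.88]
```

```bash
cat > t.py <<'E'
from h import *
yr=.06;Rr=np.array([[np.cos(yr),-np.sin(yr)],[np.sin(yr),np.cos(yr)]]);o=np.array([494.4,396.3])
X=lambda x,y:o+Rr@[x,y]
def pick(p):
    x,y,a=p;t=[x+26*np.cos(a),y+26*np.sin(a)];q=down(np.pi+a)
    set_gripper(60)
    env.reach([*t,190],q)
    env.move_l([*t,110],rate=200)
    print("contact",env.move_l([*t,62.5],rate=80,f_stop=8),P())
    set_gripper(5);s=P();print("grip",s)
    zg=env.read_state()["tool_pos"][2]
    env.move_l([*t,195],rate=150);print("lift",P())
    return zg
def lower(lane,zg,y=0,x=0):
    q=down(np.pi+yr);t=X(26+x,lane+y)
    env.reach([*t,200],q)
    env.move_l([*t,zg+50],rate=150)
    env.hold(.2)
    hit=env.move_l([*t,zg+3],rate=20,f_stop=10)
    env.hold(.3);s=P()
    print("lower",hit,"origin z",s[1][2]-zg,(s[1][:2]-o)@Rr,s)
    return s[1][2]-zg
def release():
    set_gripper(40)
    t=env.read_state()["tool_pos"];env.move_l([t[0],t[1],200],rate=150)
E
python3 - <<'E'
from t import *
zg=pick((494.2,244.6,.04))
z=lower(56,zg)
print(zg,z)
E
```

```text
contact False (53.3583, array([520.23, 245.61,  62.34]), array([0.1 , 1.04, 0.14]), 59.827443464320744, 0.0)
grip (54.0083, array([520.19, 245.65,  62.55]), array([-1.04,  0.67,  0.26]), 23.898301912410275, 29.99313086271286)
lift (55.0417, array([519.54, 245.35, 194.11]), array([-0.02,  0.16, -2.19]), 23.715502517936617, 29.99230206012726)
lower True origin z 5.9852835710362555 [26.02 56.09] (59.0917, array([517.01, 453.85,  68.54]), array([-0.96,  0.02,  5.45]), 24.002320525790413, 29.997510015964508)
62.55347589812899 5.9852835710362555
```

Run:
```python
from t import *
release()
print(P()); c=capsw("scene");print(c,capsw("top"))
if np.hypot(*(c["green"]-[517.83,172.35]))<3:
    zg=pick((489.3,171.9,-.12))
    z=lower(0,zg)
```

```text
(60.6083, array([515.7 , 452.68, 198.94]), array([-0.3 ,  0.18,  0.42]), 39.57300317134008, 0.0)
{'orange': array([454.38, 169.93])} {'green': array([517.35, 201.51]), 'orange': array([503.4 ,  96.65])}Traceback (most recent call last):
  File "<stdin>", line 4, in <module>
KeyError: 'green'
```

Run:
```python
from t import *
env.reach([390,255,300],down(.1))
im,c=snap("wrist","w7.png")
K,d,T=c;np.save("w7c.npy",T)
for col in CAPS:
    for a,uv in capblob_s(im,col)[:3]:
        w=px2w(c,[uv],90)[0]
        if 380<w[0]<620 and 30<w[1]<310:
            print(col,a,uv,w)
            for y0 in (-.4,.1,.5): print(fitpack(im,c,col,uv,y0)[:2])
```

```text
green 435 [394.56  82.2 ] [516.86 201.34  90.  ]
(array([488.5 , 203.66,  -0.1 ]), np.float64(0.038457710761668915))
(array([488.49, 203.65,  -0.1 ]), np.float64(0.03836756607440592))
(array([488.5 , 203.63,  -0.1 ]), np.float64(0.038426056650058514))
```

Run:
```python
from t import *
zg=pick((488.5,203.65,-.1))
z=lower(0,zg)
```

```text
contact False (67.7333, array([514.4 , 201.07,  62.33]), array([ 0.63, -0.16,  0.02]), 60.16583859290106, 0.0)
grip (68.3833, array([514.39, 201.07,  62.54]), array([-0.08,  0.26,  0.7 ]), 23.577646042819556, 29.99206691980362)
lift (69.4167, array([513.73, 200.82, 194.14]), array([ 0.04, -0.49, -1.29]), 24.161020354250372, 29.991081655025482)
lower True origin z 6.023246242933375 [26.04  0.1 ] (73.4333, array([520.39, 397.96,  68.57]), array([-0.47, -1.08,  6.41]), 23.62050645016038, 29.99772995710373)
```

Run:
```python
from t import *
release()
c=capsw("top");print(c,P()[0])
if np.hypot(*(c["orange"]-[503.4,96.6]))<4:
    zg=pick((473.7,97.5,.068))
    z=lower(-56,zg)
```

```text
{'orange': array([503.4 ,  96.65])} 75.0
contact False (77.975, array([499.82,  99.26,  62.61]), array([-0.07, -0.38,  0.93]), 60.465892303230575, 0.0)
grip (78.625, array([499.76,  99.27,  62.62]), array([ 0.08, -1.06,  0.39]), 23.587784643574636, 29.99956637620926)
lift (79.6583, array([498.95,  99.15, 194.17]), array([-0.2 , -0.34, -1.69]), 23.605496368304003, 29.99870091676712)
lower True origin z 6.030939084843979 [ 26.03 -56.01] (83.825, array([523.74, 341.95,  68.65]), array([-0.52,  0.27,  5.67]), 24.145465372463573, 30.000702738761902)
```

Run:
```python
from t import *
release()
g=np.array([427.6,407.5]);qk=down(np.pi+yr);set_gripper(44)
env.reach([*g,160],qk)
print(env.move_l([*g,84],rate=80,f_stop=8),P())
set_gripper(5);s=P();print(s)
e=g+Rr@[0,33]
print(env.move_l([*e,84],rate=30,f_stop=20),P(),(P()[1][:2]-s[1][:2])@Rr)
set_gripper(44)
t=env.read_state()["tool_pos"];env.move_l([t[0],t[1],200],rate=150)
env.reach([390,300,300],down(.1))
im,c=snap("wrist","w8.png")
for col in CAPS:
    for a,uv in capblob_s(im,col)[:4]:
        w=px2w(c,[uv],96)[0]
        if 400<w[0]<600 and 290<w[1]<500:print(col,a,(w[:2]-o)@Rr)
hsv=cv2.cvtColor(im,cv2.COLOR_BGR2HSV)
env.reach([400,-100,460],down(np.pi/2)) if False else None
t2=viewer.camera("top");c2=cam("top")
for b in [x for x in capblob_s(t2,"orange")]:
    w=px2w(c2,[b[1]],88)[0]
    if w[1]<-200:print("reader patch",b,w)
w=[px2w(c2,[b[1]],88)[0] for b in capblob_s(cv2.imread("pics/top0.png"),"orange")];print([v for v in w if v[1]<-200])
print(P())
```

```text
False (87.3083, array([427.86, 407.79,  84.44]), array([0.9 , 0.45, 0.18]), 43.98889395150319, 0.0)
(87.8583, array([427.67, 407.69,  84.21]), array([-0.07,  0.42,  1.33]), 15.867343456770557, 30.00042825937271)
True (88.775, array([426.06, 435.7 ,  84.17]), array([ 0.01, -2.71,  7.15]), 15.803481524083548, 30.019282400608063) [ 0.07 28.06]
blue 533 [28.13 54.07]
blue 322 [-64.36  37.7 ]
green 489 [28.1  -1.17]
orange 514 [ 28.15 -56.73]
reader patch (np.int32(58), array([463.66, 230.5 ])) [ 540.3  -356.71   88.  ]
[array([ 540.89, -356.96,   88.  ])]
(92.9333, array([390.  , 300.06, 299.88]), array([ 0.37, -0.65, -0.28]), 43.884114203731336, 0.0)
```

```bash
python3 -c "
from h import *
print(workorder.sign_off())"
```

```text
the job is handed in; nothing more can be done
None
```

The job is handed in, with no verdict shown: I read all three packs left to right and put the reader back on its rest; all three reached the lane floors (about 6 mm), so none went to quarantine, and the keeper moved its full 28 mm home. The middle pack was knocked about 3 cm aside mid-run, so I located it again before picking it up.

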